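Refit the top tier of a sample tube rack

ROBOT

A 6-joint arm with a two-finger parallel gripper is mounted at the origin on the work surface. World frame = base frame: x ahead of the robot, y to its left, z up, the work surface at z = 0. Lengths are in m, angles in degrees, forces in N, time in s.
With the tool pointing down it reaches from about 0.3 to 0.875 m from the base axis. Payload 4.2 kg.
Tool frame: the origin (TCP) lies on the mounting face of the last link; the fingertips stand 173 mm ahead of it and the grasp point (between the pads) lies 155 mm ahead of it; z points along the fingers, y is the line along which they close (so a half turn about z gives the same grasp; the last joint's range is limited). The gripper opens to 85 mm and grips with 20 to 120 N. Pads are 22 mm wide; open, the fingers measure 114 mm over their backs; the gripper's body (76 mm by 85 mm) begins 54 mm behind the grasp point. The pads swing forward as they close: fully open they stand 13 mm farther back than shut.
Start: joints at [-71.047, 18.312, 89.639, -0, 72.044, -1.146], TCP at [0.198, -0.54, 0.405] pointing down, gripper open.
Joint ranges: [-177.97, 177.97], [-48.28, 115.42], [12.27, 149.76], [-77.06, 257.06], [2.81, 150.46], [-146.56, 146.56]. Speed limits (degrees/s): [147.25, 147.25, 180, 180, 180, 180].

INTERFACE

Orientations are given as [roll, pitch, yaw] about the fixed x, y, z axes, in that order (R = Rz(yaw) Ry(pitch) Rx(roll)).
In Python, from bench import * gives the robot as it stands.
- The arm moves only by the tool send_rows, never from a script. Its arguments are lists of equal length, an entry for each row: "slide": the shift along the tool's x, y, z scaled (see below), a list of three; "turn": the turn about the tool's z scaled (see below); "hand": the closure, from -1 (fully open) to 1 (shut), so that 0 is half open. A call has exactly 8 rows; each row is the pose to reach, as a shift and turn from the pose commanded when the call began, along the tool's axes at that moment; what a row does not reach only later rows make up. The controller multiplies each number of a shift by 300 mm and each number of a turn by 0.5 rad. A row lasts 1/12 s, in which the tool goes at most 41.7 mm and 7.16 degrees, less where a joint would pass 70% of its speed; a pose out of reach is approached as far as the arm can. A call with a number of a shift or a turn outside -1 to 1 is refused whole. A call with a gripper value outside its range is refused whole. The fingers move at their own pace and stop on an object; "newtons" is the grip in N (left out, the last holds). Time passes only in rows, so rows that repeat a pose let the fingers close, or fill a call up. It gives the time, the measured TCP pose, the force, the opening and the grip force at its end, in the units of the state.
- get_obs(): the state, without advancing time (a new reading comes with each control period).
- snapshot(name): name is "side" or "top"; returns the picture (384x512x3 uint8, red, green, blue); there is no depth.
- camera_info(name): a dict with "K" (3x3 intrinsics, pixels), "world_to_cam" (4x4, takes a point from world to camera coordinates). Camera axes: x right, y down, z forward; pixel columns grow to the right and rows downward; lengths in m; the calibration is good to about 2 mm. A picture is of the moment at which its call begins. camera_info takes no time and is no camera call.
- job_done(): hands the job in; it is judged then, once.
The state is a dict: "time": time; "joint_pos": joint angles; "joint_vel": joint speeds; "joint_efforts": joint torques, N m; "ee_pos": TCP position; "tool_rot": TCP orientation; "contact_force": force on the tool from outside, world axes, zero at the start; "ft_torque": the same for the moment, N m; "grip_width": finger opening in m; "grip_force": force on a finger pad.
Only numpy, scipy, OpenCV 4.12 (cv2) and the standard library are available. Lean on these libraries where they do the work, as an engineer would, in place of code of your own. Each camera call takes 0.05 s, during which the arm holds its last target. There are 200 camera calls.

TASK

The sample tube rack was taken apart for rinsing: put its loose top tier back, the flanges hanging down as they are now, with both end holes over the rack's two posts. Lower it in the gripper, do not drop it, until it sits level and fully home on the collars of both posts, then let go. Do not shove the rack about or disturb the bottles, tubes and other things on the desk.

Things in the scene. Friction and masses are not known exactly. Their poses are not given: they have to be found in the camera images.
- tier: Loose top tier: white sheet-metal channel like a low bench, 216 long (own x) x 52 wide (y) x 24 mm high, sheet 3 mm, about 0.18 kg. Web on top (z 21 to 24), a flange down each long side to z = 0. In the web four 32 mm tube holes at x = -60, -20, 20, 60 and a 14 mm post hole at each end. Lies right way up. Origin: centre of its underside, z up. A half turn about z changes nothing.
- hole_a (a point): Centre of the tier's 14 mm post hole at own x = +92 mm, y = 0, at the web's top face (24 mm above the tier's origin). The tier can be gripped across its 52 mm width at mid-length, clear of the post holes.
- hole_b (a point): Centre of the tier's other 14 mm post hole, at own x = -92 mm, y = 0, at the web's top face.
- rack: Tube rack without its top tier, standing loose on the desk, 1.6 kg: steel base plate 240 (own x) x 90 mm (y), a fixed white lower tier like the loose one with its top at z = 50 mm, and two upright posts at x = -92 and 92, y = 0. Origin: centre of its underside, z up. With the top tier home, the tier's origin is 64 mm above the rack's origin, their x axes parallel, either way round.
- post_a (a point): Tip of the rack's round steel post at own x = +92 mm. The post is 10 mm in diameter up to 103 mm above the desk, then tapers to a 4 mm tip at 115 mm. A collar 24 mm in diameter is clamped round it, its top face 85 mm above the desk: the underside of the top tier's web rests there.
- post_b (a point): Tip of the rack's other post, at own x = -92 mm; same post and collar.
- reagent_a: Bystander: white round reagent bottle with screw cap, 52 mm in diameter, 88 mm tall, off one end of the rack. Origin: centre of its underside.
- reagent_b: Bystander: larger white reagent bottle, 60 mm in diameter, 105 mm tall, out to the robot's right. Origin: centre of its underside.
- dropper: Bystander: small amber dropper bottle with black bulb, 31 mm in diameter, 80 mm tall, beside the rack's long side. Origin: centre of its underside.
- tube_a: Bystander: capped 50 ml sample tube standing on its own skirt, 34 mm in diameter over its blue cap, 114 mm tall, beyond the rack and tier. Origin: centre of its underside.
- tube_b: Bystander: a second such tube, out to the robot's right. Origin: centre of its underside.
- wash: Bystander: white wash bottle, 72 mm in diameter, 187 mm tall with its bent spout reaching 75 mm to own -x, out to the robot's left. Origin: centre of its underside.
- marker: Bystander: marker pen lying on the desk beside the tier, 135 mm long (own x), 16 mm thick. Origin: middle of its underside.
- slidebox: Bystander: flat box for microscope slides, 85 mm x 102 mm x 34 mm high, grey with a black lid, to the robot's near left. Origin: centre of its underside.

How it is judged (in metres and radians):
On the way:
1. the tier, still held by the fingers, has been lowered over both posts to within 10 mm of its seat on the collars (x of tier in the frame of rack between -0.008 and 0.008 m and y of tier in the frame of rack between -0.008 and 0.008 m and z of tier in the frame of rack between 0.06 and 0.074 m and angle between the x axis of tier and the x axis of rack, either way round below 0.1 rad and contact force between the fingers and tier above 0.5 N), for 0.1 s.
At the end, for the whole second after the job is handed in: The tier rests released and still on both collars, right way up and level within 0.05 rad, its origin 60 to 67.5 mm above the rack's origin and within 5 mm of it in the rack's x and y, its long axis within 0.06 rad of the rack's; the rack stands upright (x of tier in the frame of rack between -0.005 and 0.005 m and y of tier in the frame of rack between -0.005 and 0.005 m and z of tier in the frame of rack between 0.06 and 0.0675 m and angle between the x axis of tier and the x axis of rack, either way round below 0.06 rad and angle between tier's own z axis and vertical below 0.05 rad and angle between rack's own z axis and vertical below 0.03 rad and linear speed of each of tier, rack below 0.02 m/s); the robot touches nothing.
It fails at once if the rack is shoved more than 40 mm or tipped (distance of rack from where it was at the start of the episode above 0.04 m or angle between rack's own z axis and vertical above 0.25 rad).
It fails at once if a bottle, tube, the marker or the slide box is moved more than 30 mm or knocked over (distance of any of reagent_a, reagent_b, dropper, tube_a, tube_b, wash, marker, slidebox from where it was at the start of the episode above 0.03 m or angle between any of reagent_a, reagent_b, dropper, tube_a, tube_b, wash, marker, slidebox's own z axis and vertical above 0.5 rad).
It also fails if it takes over 48 s, if anything falls off the work surface, if the arm or the gripper's body presses on something with over 40 N, if the wrist force passes 120 N, or if a joint passes its speed limit or range.

## Working session

There is one attempt and no reset: what is moved stays moved. The work goes in short steps, Python scripts to look and compute and a tool call to move; the robot and the scene stay as the last step left them, time stands still between calls to the robot, and variables do not carry over. Pictures are saved under pics/ and viewed, at most 10 in all, crops included, and the job is handed in when it is done.

Besides the shell and the picture viewer there is one more tool, called after ">>>" by a JSON object that holds its "method" and its "body". send_rows: Moves the arm, as the interface text tells. Its arguments: {"type":"object","properties":{"slide":{"type":"array"},"turn":{"type":"array"},"hand":{"type":"array"},"newtons":{"type":"number"}},"required":["slide","turn","hand"]}

```bash
mkdir -p pics; ls
python3 - <<'E'
from bench import *
import cv2,numpy as np
print(get_obs())
for n in("top","side"):
    im=snapshot(n); cv2.imwrite(f"pics/{n}0.png",im[:,:,::-1]); c=camera_info(n); print(n,np.round(c["K"],2).tolist(),np.round(c["world_to_cam"],4).tolist())
E
```

```text
pics
{'time': 0.0, 'joint_pos': array([-7.10468089e+01,  1.83527664e+01,  8.97060232e+01,  1.15302218e-03,
        7.20427978e+01, -1.14550082e+00]), 'joint_vel': array([ 0.01804422, -0.00288893, -0.0566492 , -0.06186286,  0.05561517,
        0.02734287]), 'joint_efforts': array([ 4.90181392e-04, -4.15517020e+01, -2.34160852e+01,  6.73865861e-05,
        8.22255446e-03,  4.80975132e-06]), 'ee_pos': array([ 0.1975481 , -0.53983218,  0.40387328]), 'tool_rot': array([-1.79898455e+02, -3.12688273e-03,  2.00983327e+01]), 'contact_force': array([ 0.29631685, -0.24227776, -0.58472214]), 'ft_torque': array([ 0.02398933, -0.03658612,  0.04196822]), 'grip_force': 0.0, 'grip_width': 0.08539695381475346}
top [[429.11, 0.0, 248.18], [0.0, 429.11, 193.93], [0.0, 0.0, 1.0]] [[-0.0139, -0.9998, -0.0126, 0.0181], [-0.9892, 0.0156, -0.1458, 0.5332], [0.146, 0.0105, -0.9892, 1.387], [0.0, 0.0, 0.0, 1.0]]
side [[446.26, 0.0, 257.3], [0.0, 446.26, 192.31], [0.0, 0.0, 1.0]] [[-0.8885, -0.4588, -0.0103, 0.5062], [-0.2296, 0.4639, -0.8556, 0.2091], [0.3973, -0.7578, -0.5175, 1.0853], [0.0, 0.0, 0.0, 1.0]]
```

View pics/top0.png

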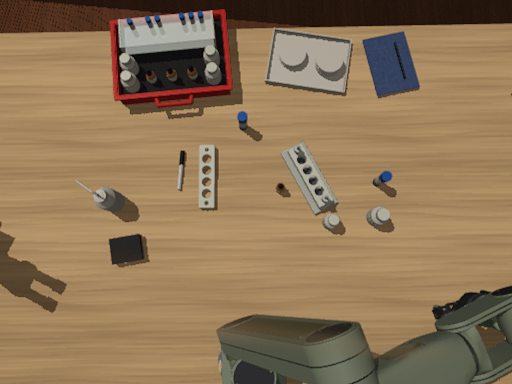

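View pics/side0.png

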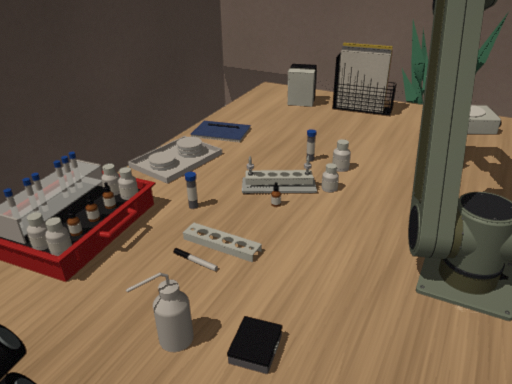

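Top view: the tier lies vertically at about cols 200–215, rows 145–208. The rack runs from (292,150) to (328,207), with the marker at (181,170) and the dropper at (281,188). Next I'll zoom in on both.

```bash
cat > h.py <<'E'
import cv2,numpy as np
from bench import *
def ray(n,uv,z):
    c=camera_info(n);K=np.array(c["K"]);T=np.array(c["world_to_cam"]);R=T[:3,:3];o=-R.T@T[:3,3]
    d=R.T@np.linalg.inv(K)@np.array([uv[0],uv[1],1.]);return o+d*(z-o[2])/d[2]
def proj(n,p):
    c=camera_info(n);T=np.array(c["world_to_cam"]);q=np.array(c["K"])@(T[:3,:3]@np.array(p)+T[:3,3]);return q[:2]/q[2]
E
python3 - <<'E'
from h import *
t=cv2.imread("pics/top0.png");s=cv2.imread("pics/side0.png")
a=cv2.resize(t[135:220,165:345],None,fx=4.4,fy=4.4,interpolation=cv2.INTER_CUBIC)
cv2.imwrite("pics/tz.png",a)
b=cv2.resize(s[145:265,175:345],None,fx=4.7,fy=4.7,interpolation=cv2.INTER_CUBIC);cv2.imwrite("pics/sz.png",b)
for n,im,roi in(("top",t,(190,138,225,215)),("side",s,(178,220,265,262)),("top",t,(275,138,345,220))):
    x0,y0,x1,y1=roi;h=cv2.cvtColor(im,cv2.COLOR_BGR2HSV)
    m=((h[...,1]<70)&(h[...,2]>(110))).astype(np.uint8);k=np.zeros_like(m);k[y0:y1,x0:x1]=m[y0:y1,x0:x1]
    for c in cv2.findContours(k,cv2.RETR_EXTERNAL,cv2.CHAIN_APPROX_NONE)[0]:
        if cv2.contourArea(c)>40:
            r=cv2.minAreaRect(c);print(n,r,[ray(n,p,.024)[:2].round(4).tolist() for p in cv2.boxPoints(r)],ray(n,r[0],.024).round(4))
E
```

```text
top ((206.0, 175.99998474121094), (61.99999237060547, 15.999998092651367), 90.0) [[0.7077, 0.1797], [0.7067, 0.1249], [0.4933, 0.1254], [0.4941, 0.1791]] [0.5993 0.1523 0.024 ]
side ((196.5345001220703, 259.5862121582031), (18.514211654663086, 5.383564472198486), 23.198589324951172) [[0.6319, 0.2649], [0.6385, 0.2462], [0.5838, 0.251], [0.5782, 0.2692]] [0.6078 0.2579 0.024 ]
side ((220.70001220703125, 240.90000915527344), (77.15957641601562, 20.23857879638672), 18.434946060180664) [[0.695, 0.2029], [0.732, 0.1204], [0.494, 0.1278], [0.4731, 0.2038]] [0.5935 0.165  0.024 ]
top ((331.0, 216.0), (6.0, 16.0), 90.0) [[0.4676, -0.2379], [0.4668, -0.291], [0.4468, -0.2901], [0.4476, -0.2371]] [ 0.4572 -0.264   0.024 ]
top ((308.7783203125, 176.90097045898438), (71.29238891601562, 26.710365295410156), 60.945396423339844) [[0.6775, -0.0993], [0.7216, -0.1801], [0.5052, -0.2886], [0.4629, -0.2092]] [ 0.5905 -0.1948  0.024 ]
```

View pics/tz.png

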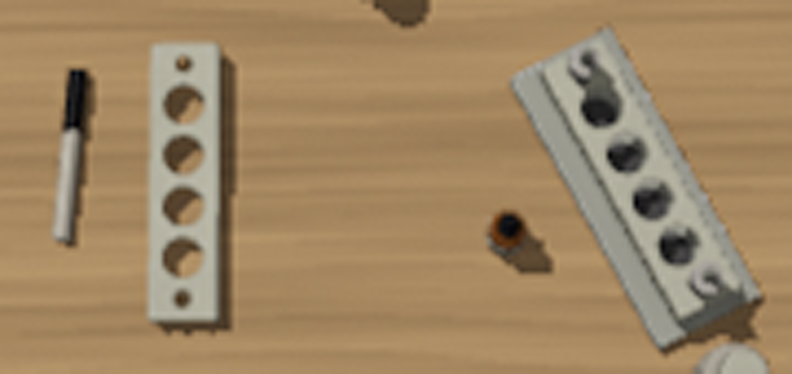

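View pics/sz.png

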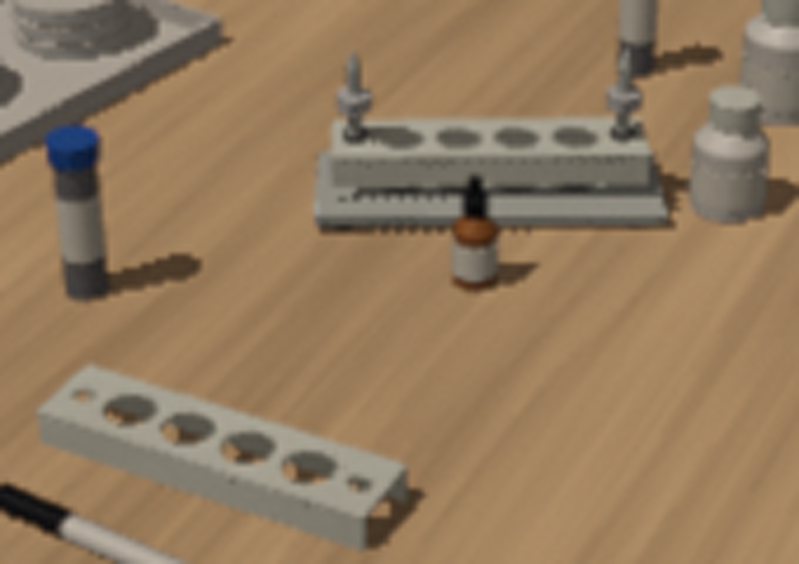

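Tier: post holes at crop (183,63) and (182,298). Rack: tube holes at crop (600,107) to (679,246), post tips in the side crop near (352,57) and (624,48), with the dropper and reagent_a close by. Next: positions.

Run:
```python
from h import *
C=lambda n,f,x0,y0,u,v:((u+.5)/f-.5+x0,(v+.5)/f-.5+y0)
T=lambda u,v,z:ray("top",C("top",4.4,165,135,u,v),z)[:2].round(4)
S=lambda u,v,z:ray("side",C("side",4.7,175,145,u,v),z)[:2].round(4)
print("tier holes top",T(183,63,.024),T(182,298,.024)); print("side",S(84,395,.024),S(359,484,.024))
tt=[T(*p,.024) for p in((183,104),(183,155),(183,207),(183,258))];print("tier tubeholes mean",np.mean(tt,0),"side",np.mean([S(*p,.024) for p in((130,410),(189,429),(248,447),(309,466))],0))
print("tier corners", [T(*p,.024) for p in((152,44),(218,44),(218,320),(151,320))])
r=[T(*p,.05) for p in((600,107),(627,154),(653,201),(679,246))];d=r[3]-r[0];print("rack tubeholes",r,np.mean(r,0),np.degrees(np.arctan2(d[1],d[0])))
r=[S(*p,.05) for p in((404,138),(459,138),(517,138),(575,137))];d=r[3]-r[0];print("side",np.mean(r,0),np.degrees(np.arctan2(d[1],d[0])))
a,b=S(352,57,.115),S(624,48,.115);print("tips side",a,b,(a+b)/2,np.linalg.norm(a-b),np.degrees(np.arctan2(*(b-a)[::-1])))
a,b=S(353,100,.085),S(624,97,.085);print("collar side",a,b,(a+b)/2,np.linalg.norm(a-b),np.degrees(np.arctan2(*(b-a)[::-1])))
r=[T(*p,.006) for p in((512,80),(606,30),(760,298),(665,350))];print("base",r,np.mean(r,0))
t=cv2.imread("pics/top0.png");tips=[((t[140:165,285:310]),285,140),((t[190:215,315:340]),315,190)]
cv2.imwrite("pics/posts.png",np.hstack([cv2.resize(x[0],(400,400),interpolation=cv2.INTER_NEAREST) for x in tips]))
```

```text
tier holes top [0.6934 0.1516] [0.5094 0.1523]
side [0.6923 0.1524] [0.5083 0.1542]
tier tubeholes mean [0.60035 0.1516 ] side [0.600075 0.152725]
tier corners [array([0.7089, 0.1758]), array([0.7081, 0.1244]), array([0.4921, 0.1249]), array([0.4929, 0.1759])]
rack tubeholes [array([ 0.647 , -0.1675]), array([ 0.6104, -0.1867]), array([ 0.5741, -0.205 ]), array([ 0.5395, -0.2232])] [ 0.59275 -0.1956 ] -152.60954032015616
side [ 0.5918  -0.19375] -153.08612038092303
tips side [ 0.6722 -0.1474] [ 0.514 -0.24 ] [ 0.5931 -0.1937] 0.18330848316430967 -149.65806695939781
collar side [ 0.6698 -0.1433] [ 0.5076 -0.2279] [ 0.5887 -0.1856] 0.18293714767646282 -152.45443218988103
base [array([ 0.6799, -0.1045]), array([ 0.7189, -0.1793]), array([ 0.5048, -0.2907]), array([ 0.4658, -0.2163])] [ 0.59235 -0.1977 ]
```

View pics/posts.png

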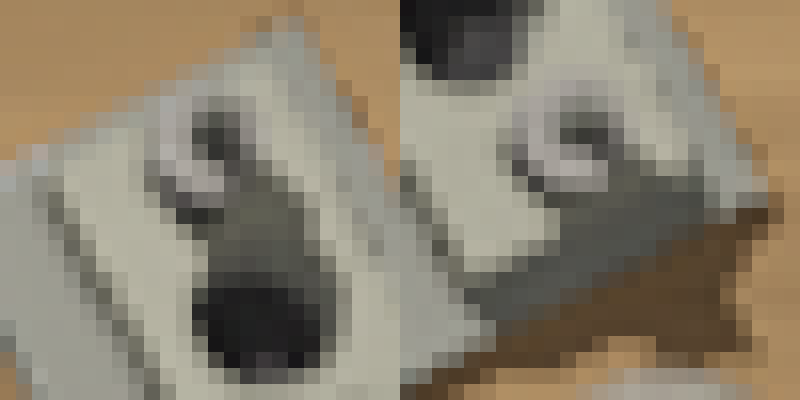

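>>> {"method": "send_rows", "body": {"slide": [[0.1,-0.08,0],[0.2,-0.16,0],[0.3,-0.25,0],[0.4,-0.33,0],[0.5,-0.41,0],[0.6,-0.5,0],[0.7,-0.58,0],[0.8,-0.66,0]], "turn": [0.09,0.18,0.27,0.36,0.45,0.54,0.63,0.712], "hand": [-1,-1,-1,-1,-1,-1,-1,-1], "newtons": 40}}

```text
time: 0.77
ee_pos: [0.3552, -0.2697, 0.4045]
tool_rot: [-180.0, 0.0, -0.4]
contact_force: [1.2, 0.0, 0.7]
grip_width: 0.0854
grip_force: 0.0
```

Run:
```python
from h import *
p=ray("top",(280.6,186.5),.08);q=ray("side",(175+474/4.7,145+284/4.7),.0);print(p,q)
for c in (p,q):
    d=c[:2]-[.5925,-.1955];a=np.radians(27.5);print(d@[np.cos(a),np.sin(a)],d@[-np.sin(a),np.cos(a)])
```

```text
[ 0.55006478 -0.09535628  0.08      ] [ 0.55221029 -0.09050094  0.        ]
0.008600722223983706 0.10842296399171347
0.012745767329538995 0.11173902290453921
```

>>> {"method": "send_rows", "body": {"slide": [[0.05,-0.09,0],[0.1,-0.18,0],[0.15,-0.27,0],[0.2,-0.36,0],[0.26,-0.45,0],[0.31,-0.54,0],[0.36,-0.62,0],[0.41,-0.7,0]], "turn": [0,0,0,0,0,0,0,0], "hand": [-1,-1,-1,-1,-1,-1,-1,-1]}}

```text
time: 1.43
ee_pos: [0.4794, -0.0607, 0.4044]
tool_rot: [180.0, 0.0, -0.3]
contact_force: [0.4, 0.2, 1.0]
grip_width: 0.0851
grip_force: 0.0
```

>>> {"method": "send_rows", "body": {"slide": [[0.05,-0.09,0],[0.1,-0.18,0],[0.15,-0.27,0.1],[0.2,-0.36,0.2],[0.26,-0.45,0.3],[0.31,-0.54,0.3],[0.4,-0.68,0.35],[0.4,-0.68,0.35]], "turn": [0,0,0,0,0,0,0,0], "hand": [-1,-1,-1,-1,-1,-1,-1,-1]}}

```text
time: 2.1
ee_pos: [0.6019, 0.1451, 0.2971]
tool_rot: [-179.9, 0.1, -0.1]
contact_force: [1.4, -0.1, 0.6]
grip_width: 0.0855
grip_force: 0.0
```

>>> {"method": "send_rows", "body": {"slide": [[0,0,0.05],[0,0,0.1],[0,0,0.15],[0,0,0.2],[0,0,0.25],[0,0,0.3],[0,0,0.3],[0,0,0.3]], "turn": [0,0,0,0,0,0,0,0], "hand": [-1,-1,-1,-1,-1,-1,-1,-1]}}

```text
time: 2.77
ee_pos: [0.5998, 0.1409, 0.209]
tool_rot: [180.0, 0.1, -0.3]
contact_force: [0.1, 0.2, -0.6]
grip_width: 0.0854
grip_force: 0.0
```

Run:
```python
from h import *
im=snapshot("side");cv2.imwrite("pics/s1.png",cv2.resize(im[130:270,150:290,::-1],None,fx=4,fy=4,interpolation=cv2.INTER_CUBIC));print(get_obs()["ee_pos"])
```

```text
[0.60021206 0.14099561 0.2099864 ]
```

View pics/s1.png

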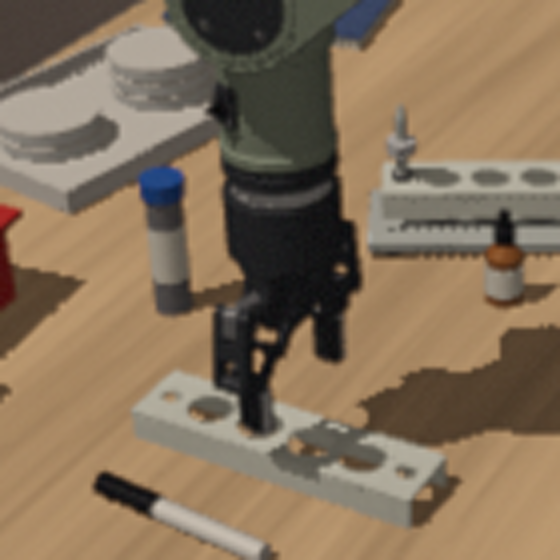

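The fingers are above the tier but about 11 mm short in y. I'll shift first, then descend.

>>> {"method": "send_rows", "body": {"slide": [[0.002,-0.02,0],[0.002,-0.037,0],[0.002,-0.037,0],[0.002,-0.037,0.03],[0.002,-0.037,0.06],[0.002,-0.037,0.09],[0.002,-0.037,0.11],[0.002,-0.037,0.11]], "turn": [0,0,0,0,0,0,0,0], "hand": [-1,-1,-1,-1,-1,-1,-1,-1]}}

```text
time: 3.48
ee_pos: [0.6, 0.152, 0.1744]
tool_rot: [179.9, 0.2, -0.3]
contact_force: [0.5, -1.1, 0.1]
grip_width: 0.0853
grip_force: 0.0
```

>>> {"method": "send_rows", "body": {"slide": [[0,0,0],[0,0,0],[0,0,0],[0,0,0],[0,0,0],[0,0,0],[0,0,0],[0,0,0]], "turn": [0,0,0,0,0,0,0,0], "hand": [-0.7,-0.5,-0.3,-0.1,0,0.1,0.2,0.3], "newtons": 40}}

```text
time: 4.15
ee_pos: [0.601, 0.1523, 0.1773]
tool_rot: [-180.0, -0.1, -0.3]
contact_force: [-0.3, -0.4, 4.9]
grip_width: 0.0509
grip_force: 44.0
```

>>> {"method": "send_rows", "body": {"slide": [[0,0,0],[0,0,-0.02],[0,0,-0.08],[0,0,-0.16],[0,0,-0.25],[0,0,-0.35],[0,0,-0.45],[0,0,-0.5]], "turn": [0,0,0,0,0,0,0,0], "hand": [0.6,1,1,1,1,1,1,1], "newtons": 50}}

```text
time: 4.82
ee_pos: [0.601, 0.1524, 0.3301]
tool_rot: [-179.9, -0.2, -0.3]
contact_force: [0.1, -0.4, -0.9]
grip_width: 0.0511
grip_force: 53.0
```

Run:
```python
from h import *
o=get_obs();print(o["ee_pos"],o["tool_rot"],o["grip_width"],o["grip_force"],o["contact_force"])
```

```text
[0.6009746  0.15240912 0.33010137] [-179.93917593   -0.22915842   -0.29608087] 0.05110095508380566 53.03791366517544 [ 0.11807974 -0.35564741 -0.85400574]
```

>>> {"method": "send_rows", "body": {"slide": [[0,0.06,0],[0,0.16,0],[0,0.28,0],[0,0.4,0],[0,0.52,0],[0,0.64,0],[0,0.75,0],[0,0.85,0]], "turn": [0,0,0,0,0,0,0,0], "hand": [1,1,1,1,1,1,1,1]}}

```text
time: 5.48
ee_pos: [0.5987, -0.1046, 0.326]
tool_rot: [-180.0, 0.1, -0.3]
contact_force: [-0.1, -0.1, -1.3]
grip_width: 0.051
grip_force: 53.0
```

>>> {"method": "send_rows", "body": {"slide": [[-0.003,0.08,0],[-0.01,0.15,0],[-0.015,0.21,0],[-0.018,0.26,0],[-0.022,0.29,0],[-0.022,0.31,0],[-0.022,0.31,0],[-0.022,0.31,0]], "turn": [-0.1,-0.25,-0.4,-0.55,-0.7,-0.85,-0.95,-0.97], "hand": [1,1,1,1,1,1,1,1]}}

```text
time: 6.15
ee_pos: [0.5919, -0.1961, 0.3258]
tool_rot: [-179.9, 0.1, 27.5]
contact_force: [-0.2, 1.0, -1.8]
grip_width: 0.0509
grip_force: 53.0
```

>>> {"method": "send_rows", "body": {"slide": [[0,0,0],[0,0,0],[0,0,0],[0,0,0.0],[0,0,0.0],[0,0,0.0],[0,0,0.0],[0,0,0.0]], "turn": [0,0,0,0,0,0,0,0], "hand": [1,1,1,1,1,1,1,1]}}

```text
time: 6.82
ee_pos: [0.5923, -0.1957, 0.3267]
tool_rot: [180.0, 0.0, 27.5]
contact_force: [-0.8, -0.9, -2.0]
grip_width: 0.0507
grip_force: 53.0
```

Run:
```python
from h import *
o=get_obs();print(o["ee_pos"],o["tool_rot"])
im=snapshot("side");a=cv2.resize(im[135:215,225:345,::-1],None,fx=6.6,fy=6.6,interpolation=cv2.INTER_CUBIC);cv2.imwrite("pics/s2.png",a)
im=snapshot("top");cv2.imwrite("pics/t2f.png",im[:,:,::-1])
cv2.imwrite("pics/t2.png",cv2.resize(im[130:220,270:350,::-1],None,fx=6.6,fy=6.6,interpolation=cv2.INTER_CUBIC))
```

```text
[ 0.59233345 -0.19565928  0.32672802] [1.79995086e+02 1.40280079e-03 2.74921826e+01]
```

View pics/s2.png

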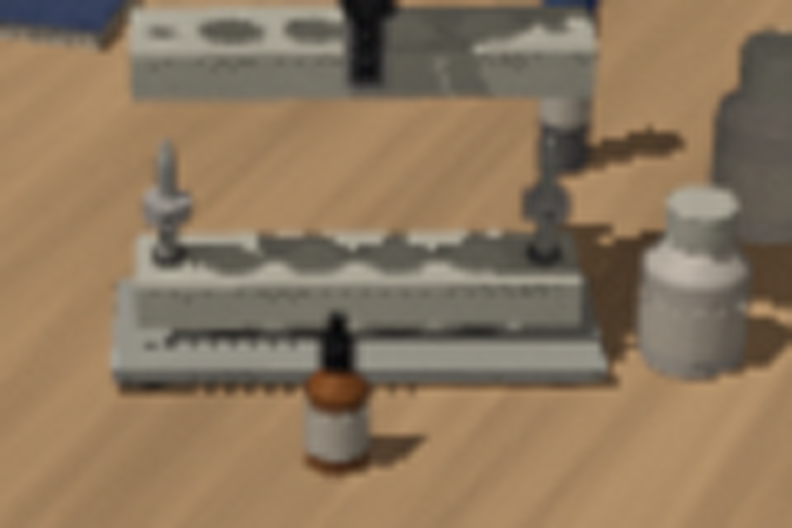

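The tier hovers above the rack, parallel to it. The left hole is at crop (160,31) over the left post tip at (167,143), and the right post is at (547,155). I'll lower it to just above the tips and check there.

>>> {"method": "send_rows", "body": {"slide": [[0,0,0.02],[0,0,0.04],[0,0,0.06],[0,0,0.08],[0,0,0.09],[0,0,0.09],[0,0,0.09],[0,0,0.09]], "turn": [0,0,0,0,0,0,0,0], "hand": [1,1,1,1,1,1,1,1]}}

```text
time: 7.58
ee_pos: [0.5925, -0.1958, 0.2999]
tool_rot: [180.0, -0.0, 27.5]
contact_force: [0.3, 0.9, -1.6]
grip_width: 0.0512
grip_force: 53.0
```

Run:
```python
from h import *
o=get_obs();print(o["ee_pos"],o["tool_rot"])
im=snapshot("side");a=cv2.resize(im[135:215,225:345,::-1],None,fx=6.6,fy=6.6,interpolation=cv2.INTER_CUBIC)
c=o["ee_pos"];y=np.radians(27.5);zt=c[2]-.177+.024
b=a.copy()
for s in(1,-1):
    for z,ctr,col in((zt,c,(0,0,255)),(.115,(.5925,-.1955),(0,255,0)),(.05,(.5925,-.1955),(255,0,0))):
        p=(proj("side",[ctr[0]+s*.092*np.cos(y),ctr[1]+s*.092*np.sin(y),z])-[225,135]+.5)*6.6-.5
        cv2.circle(b,tuple(p.round().astype(int)),2,col,-1);print(s,z,p.round(1))
cv2.imwrite("pics/s3.png",b)
im=snapshot("top");cv2.imwrite("pics/t3f.png",im[:,:,::-1])
```

```text
[ 0.59249155 -0.195757    0.29992965] [ 1.79970596e+02 -2.08652816e-02  2.74907864e+01]
1 0.14692965423892548 [165.4  79.9]
1 0.115 [166.4 140.7]
1 0.05 [168.9 259.8]
-1 0.14692965423892548 [554.5  75.7]
-1 0.115 [551.  136.6]
-1 0.05 [544.5 255.8]
```

View pics/s3.png

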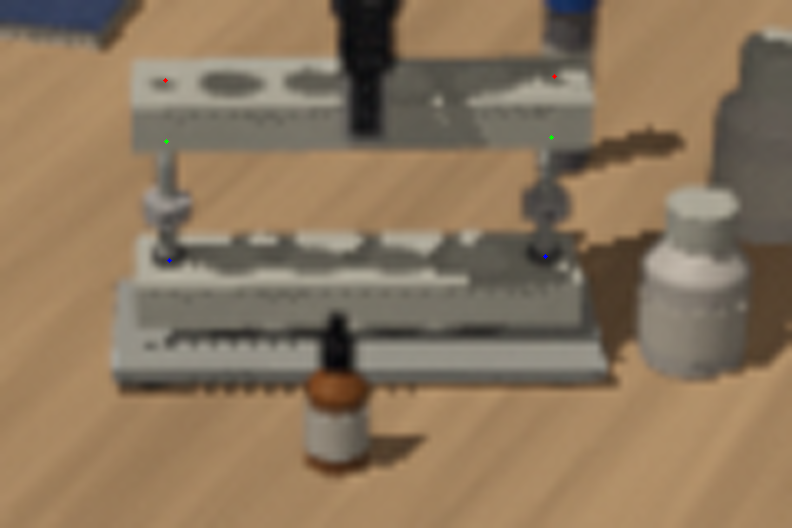

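The hole centres and post tips match their predicted positions within about 1–2 mm, which is inside the 5 mm capture at the taper. I'll lower gently and watch the forces.

>>> {"method": "send_rows", "body": {"slide": [[0,0,0.015],[0,0,0.03],[0,0,0.045],[0,0,0.06],[0,0,0.075],[0,0,0.09],[0,0,0.105],[0,0,0.115]], "turn": [0,0,0,0,0,0,0,0], "hand": [1,1,1,1,1,1,1,1]}}

```text
time: 8.35
ee_pos: [0.5922, -0.1957, 0.2644]
tool_rot: [-180.0, 0.0, 27.5]
contact_force: [-0.3, -0.4, -2.2]
grip_width: 0.0508
grip_force: 53.0
```

>>> {"method": "send_rows", "body": {"slide": [[0,0,0],[0,0,0],[0,0,0.01],[0,0,0.02],[0,0,0.03],[0,0,0.04],[0,0,0.04],[0,0,0.04]], "turn": [0,0,0,0,0,0,0,0], "hand": [1,1,1,1,1,1,1,1]}}

```text
time: 9.02
ee_pos: [0.5924, -0.1958, 0.253]
tool_rot: [-180.0, 0.0, 27.5]
contact_force: [0.2, 0.7, -1.1]
grip_width: 0.0509
grip_force: 53.0
```

Run:
```python
from h import *
o=get_obs();print(o["ee_pos"],o["tool_rot"],o["contact_force"],o["ft_torque"],o["grip_force"])
im=snapshot("side");a=cv2.resize(im[135:215,225:345,::-1],None,fx=6.6,fy=6.6,interpolation=cv2.INTER_CUBIC);cv2.imwrite("pics/s4.png",a)
```

```text
[ 0.59236113 -0.19576306  0.25298892] [-1.79997090e+02  1.32246918e-02  2.74895819e+01] [ 0.16062543  0.72237815 -1.05532263] [ 0.01241798 -0.021048   -0.04564483] 52.98090007156134
```

View pics/s4.png

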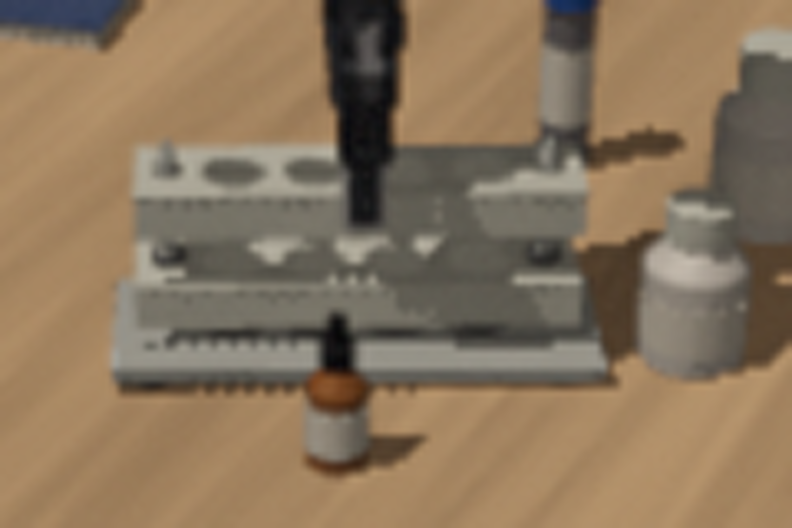

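Both post tips stand through the holes at (167,160) and (550,152), with no contact force. I'll lower the last 12 mm slowly.

>>> {"method": "send_rows", "body": {"slide": [[0,0,0.005],[0,0,0.01],[0,0,0.015],[0,0,0.02],[0,0,0.025],[0,0,0.03],[0,0,0.033],[0,0,0.033]], "turn": [0,0,0,0,0,0,0,0], "hand": [1,1,1,1,1,1,1,1]}}

```text
time: 9.73
ee_pos: [0.5924, -0.1957, 0.2431]
tool_rot: [-180.0, 0.0, 27.5]
contact_force: [0.0, -0.1, -3.0]
grip_width: 0.0508
grip_force: 53.0
```

>>> {"method": "send_rows", "body": {"slide": [[0,0,0],[0,0,0.002],[0,0,0.003],[0,0,0.004],[0,0,0.005],[0,0,0.006],[0,0,0.006],[0,0,0.006]], "turn": [0,0,0,0,0,0,0,0], "hand": [1,1,1,1,1,1,1,1]}}

```text
time: 10.4
ee_pos: [0.5923, -0.1957, 0.2415]
tool_rot: [180.0, 0.0, 27.5]
contact_force: [0.3, -0.6, -1.5]
grip_width: 0.0508
grip_force: 53.0
```

>>> {"method": "send_rows", "body": {"slide": [[0,0,0.001],[0,0,0.002],[0,0,0.003],[0,0,0.004],[0,0,0.004],[0,0,0.004],[0,0,0.004],[0,0,0.004]], "turn": [0,0,0,0,0,0,0,0], "hand": [1,1,1,1,1,1,1,1]}}

```text
time: 11.07
ee_pos: [0.5923, -0.1957, 0.2413]
tool_rot: [180.0, -0.0, 27.5]
contact_force: [-3.5, 1.3, 5.5]
grip_width: 0.0508
grip_force: 53.9
```

>>> {"method": "send_rows", "body": {"slide": [[0,0,0.001],[0,0,0.002],[0,0,0.002],[0,0,0.002],[0,0,0.002],[0,0,0.002],[0,0,0.002],[0,0,0.002]], "turn": [0,0,0,0,0,0,0,0], "hand": [1,1,1,1,1,1,1,1]}}

```text
time: 11.73
ee_pos: [0.5923, -0.1957, 0.2414]
tool_rot: [180.0, -0.0, 27.5]
contact_force: [-4.1, 0.1, 9.0]
grip_width: 0.0508
grip_force: 54.2
```

Seated: it stopped at z = 0.2413 and the reaction rises with further push. Now I'll release and retreat.

>>> {"method": "send_rows", "body": {"slide": [[0,0,0],[0,0,0],[0,0,0],[0,0,0],[0,0,0],[0,0,0],[0,0,0],[0,0,0]], "turn": [0,0,0,0,0,0,0,0], "hand": [0,-0.2,-0.4,-0.5,-0.6,-0.7,-0.8,-0.8]}}

```text
time: 12.4
ee_pos: [0.5924, -0.1957, 0.2395]
tool_rot: [-180.0, 0.0, 27.5]
contact_force: [0.5, 0.0, 0.7]
grip_width: 0.0767
grip_force: 0.0
```

>>> {"method": "send_rows", "body": {"slide": [[0,0,0],[0,0,-0.03],[0,0,-0.08],[0,0,-0.15],[0,0,-0.23],[0,0,-0.32],[0,0,-0.42],[0,0,-0.5]], "turn": [0,0,0,0,0,0,0,0], "hand": [-0.8,-0.8,-0.8,-0.8,-0.8,-0.8,-0.8,-0.8]}}

```text
time: 13.07
ee_pos: [0.5922, -0.1957, 0.3928]
tool_rot: [179.9, -0.1, 27.5]
contact_force: [0.7, -0.2, 0.6]
grip_width: 0.0769
grip_force: 0.0
```

Run:
```python
from h import *
o=get_obs();print(o["time"],o["ee_pos"],o["contact_force"],o["grip_force"],o["grip_width"])
im=snapshot("side");a=cv2.resize(im[135:215,225:345,::-1],None,fx=6.6,fy=6.6,interpolation=cv2.INTER_CUBIC);cv2.imwrite("pics/s5.png",a)
```

```text
13.0667 [ 0.59223216 -0.19566642  0.39282787] [ 0.65017111 -0.2208508   0.63977338] 0.0 0.07688391818054163
```

View pics/s5.png

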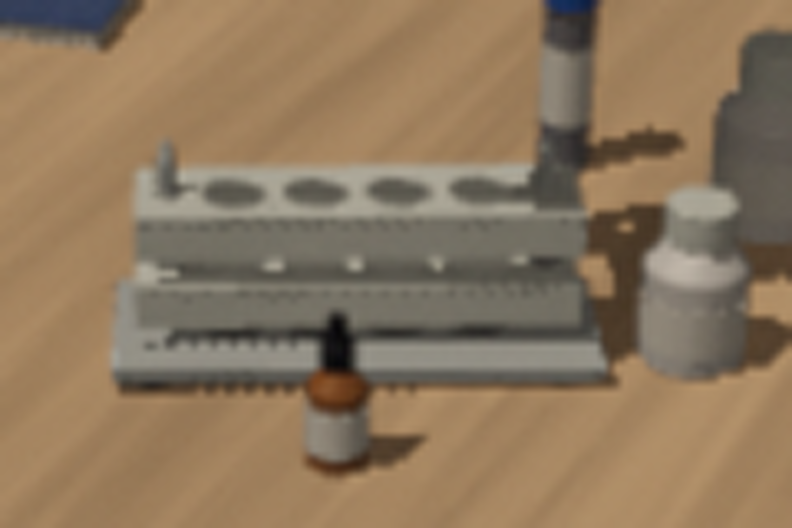

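The tier sits level on both posts, with the front flange bottom at about row 262 on both ends. The rack and its neighbours haven't moved, and the gripper is clear.

```bash
python3 -c "
from bench import *
print(job_done())"
```

```text
the job is handed in; nothing more can be done
None
```

The top tier is back on the rack: I lowered it in the gripper until it sat level on both post collars and let go. The last image shows the rack and the things beside it where they were, and I handed the job in at about 13 s without seeing the verdict.

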